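Fasten the hood filter cassette

ROBOT

A 6-joint arm with a two-finger parallel gripper is mounted at the origin on a cart in front of the work surface, level with it; the furniture and walls round the work are solid. World frame = base frame: x ahead of the robot, y to its left, z up, the work surface at z = 0. Lengths are in m, angles in degrees, forces in N, time in s.
With the tool pointing down it reaches from about 0.375 to 0.9 m from the base axis. Payload 3.1 kg.
Tool frame: the origin (TCP) lies at the very end of the fingers, on their centre line; the grasp point (between the pads) lies 19 mm behind it; z points along the fingers, y is the line along which they close (so a half turn about z gives the same grasp; the last joint's range is limited). The gripper opens to 87 mm and grips with 3 to 60 N. Pads are 19 mm wide; open, the fingers measure 117 mm over their backs; the gripper's body (75 mm by 190 mm) begins 51 mm behind the grasp point.
Start: joints at [58.413, 30.224, 82.088, -0, 67.689, -10.227], TCP at [0.228, 0.582, 0.223] pointing down, gripper open.
Joint ranges: [-176.69, 176.69], [-43.24, 126.21], [12.49, 139.97], [-82, 262], [0, 151.66], [-163.58, 163.58]. Speed limits (degrees/s): [159.86, 159.86, 180, 180, 180, 180].

INTERFACE

Orientations are given as a 3x3 rotation matrix whose columns are the frame's x, y, z axes.
In Python, from rig import bot gives the robot as it stands.
- The arm moves only by the tool move_arm, never from a script. Its argument "increments" is a list of rows, each an object with "xyz": the shift along the tool's x, y, z in mm, a list of three; "roll": the turn about the tool's z in rad; "grip": the opening in per cent of the stroke, from 0 (shut) to 100 (fully open). A call has 1 to 5 rows; each row shifts and turns the commanded pose from where the row before left it, along the tool's axes as they then stand; what a row does not reach is not made up. A row lasts 1/12 s, in which the tool goes at most 41.7 mm and 7.16 degrees, less where a joint would pass 70% of its speed; a pose out of reach is approached as far as the arm can. A call is refused whole if a number of a shift passes 41.7 or a number of a turn 0.125, either way. A call with a gripper value outside its range is refused whole. The fingers move at their own pace and stop on an object; the grip force is fixed at half the most. Time passes only in rows, so rows that do not move let the fingers close. It gives the time, the measured TCP pose, the force, the opening and the grip force at its end, in the units of the state.
- bot.read_state(): the state, without advancing time (a new reading comes with each control period).
- bot.capture(name): name is "side" or "top"; returns (picture, depth): 420x560x3 uint8, red, green, blue; 420x560 float32, m along the optical axis (not along the pixel's ray), 0 where there is no reading.
- bot.camera_model(name): a dict with "intrinsics" (3x3 intrinsics, pixels), "rvec" (rotation vector, rad) and "tvec" (3), from world to camera coordinates, as OpenCV has them. Camera axes: x right, y down, z forward; pixel columns grow to the right and rows downward; lengths in m; the calibration is good to about 2 mm. A picture is of the moment at which its call begins. camera_model takes no time and is no camera call.
- bot.hand_in(): hands the job in; it is judged then, once.
Trained networks look in the newest picture that a camera, given by its name, has taken for a name from the list of things; names that differ only in an ending like _2 or _b are one class to them, and where a whole thing is asked for, a point or a joint stands for the part that bears it (a point fixed in the world has none). Each returns a list of dicts, best first, with "conf" (0 to 1); they miss things now and then, are a little off and sometimes report something else, mostly with a low value. They report only what shows in the picture. A call takes as long as a camera call.
- bot.spot_in(label, camera): "at" ([x, y, z] in m, in the coordinates of the camera as it stood for that picture, good to about 4 mm: the middle of the surface that is visible of it).
- bot.trace(label, camera): "mask" (420x560 bool, what is visible of it).
The state is a dict: "time_s": time; "joint_positions": joint angles; "qvel": joint speeds; "tau": joint torques, N m; "position": TCP position; "tcp_rot": TCP orientation; "force": force on the tool from outside, world axes, zero at the start; "moment": the same for the moment, N m; "opening": opening from 0.0 (shut) to 1.0 (fully open); "grasp_force": force on a finger pad.
Only numpy, scipy, OpenCV 4.12 (cv2) and the standard library are available. Lean on these libraries where they do the work, as an engineer would, in place of code of your own. Each camera call takes 0.05 s, during which the arm holds its last target. There are 200 camera calls.

TASK

The cleaned grease-filter cassette of the cooker hood lies by the hob, and one of its two winged quarter-turn studs is still unfastened: its wing stands higher and lies along the cassette's long side. Press that stud down, then turn it a quarter turn clockwise (seen from above) while holding it down, and let go so that it springs into its catch like its neighbour. Leave the stud that is already fastened as it is.

Things in the scene. Friction and masses are not known exactly. Their poses are not given: they have to be found in the camera images.
- open_grip (a point): Unfastened stud: steel upright wing 40 mm long, 14 thick, 24 high, slot along its top, on an 18 mm round stem. Point on its turning axis, 10 mm below the wing's top; with the stud up it is 79 mm above the worktop, 34 above the cassette's flat cover; wing's underside 20 above the cover. Moves and turns with the stud: z up, y along the wing, x across its thickness (pinch across x from above).
- open_press (a joint): How far that stud is pressed down (m): 0 up, 0.012 bottom stop. A spring pushes it up with 5 N at the top, 10 N at the bottom. It turns freely only while pressed at least 0.008 (aim for 0.010). Let go in its catch it springs up to 0.005 and stays; let go part-way through the turn it hangs at 0.008, not caught.
- open_turn (a joint): Turn of that stud (rad), growing clockwise seen from above; starts between 0 and 0.2, wing along the cassette's long axis. The catch takes it from 1.3 to the end stop at 1.6, wing across the cassette (aim for 1.45). Turning it while pressed takes about 0.05 N m.
- home_turn (a joint): Turn (rad) of the other, identical stud, already in its catch at 1.4 to 1.5: 5 mm lower, wing across the cassette; to be left alone. The two stand 130 mm apart on the long axis of a flat metal cassette (140 x 210 x 45 mm, fixed, on the worktop or partly on the hob; dark louvre lines between the studs); which is at which end varies.

How it is judged:
By the outcome, as a careful person would: the job done as asked, in the order asked, and still so for the second after the job is handed in, with the robot touching nothing.
It also fails if it takes over 29 s, if anything falls off the work surface, if the arm or the gripper's body presses on something with over 40 N, if the wrist force passes 120 N, or if a joint passes its speed limit or range.

## Working session

There is one attempt and no reset: what is moved stays moved. The work goes in short steps, Python scripts to look and compute and a tool call to move; the robot and the scene stay as the last step left them, time stands still between calls to the robot, and variables do not carry over. Pictures are saved under pics/ and viewed, at most 10 in all, crops included, and the job is handed in when it is done.

Besides the shell and the picture viewer there is one more tool, called after "Emit:" as name([rows], argument=value, ...), one row to a line, values as JSON. move_arm: Moves the arm, as the interface text tells. Its arguments: {"type":"object","properties":{"increments":{"type":"array"}},"required":["increments"]}

```bash
mkdir -p pics; cat > h.py <<'E'
import numpy as np, cv2
from rig import bot
def cam(n):
    m=bot.camera_model(n); R=cv2.Rodrigues(np.array(m["rvec"],float))[0]; return np.array(m["intrinsics"]),R,np.array(m["tvec"],float).ravel()
def c2w(n,p):
    K,R,t=cam(n); return R.T@(np.array(p)-t)
def cloud(n,d):
    K,R,t=cam(n); v,u=np.mgrid[:420,:560]
    P=np.stack([(u-K[0,2])/K[0,0]*d,(v-K[1,2])/K[1,1]*d,d],-1)
    W=(P-t)@R; W[d<=0]=np.nan; return W
E
cat > a.py <<'E'
from h import *
import sys
tag=sys.argv[1]
ims=[]
for n in ("top","side"):
    im,d=bot.capture(n); ims.append(im); W=cloud(n,d)
    for l in ("open_grip","home_turn"):
        for r in bot.spot_in(l,n)[:3]: print(n,l,round(r["conf"],2),c2w(n,r["at"]).round(4))
        for r in bot.trace(l,n)[:2]:
            m=r["mask"]; P=W[m]; P=P[~np.isnan(P[:,0])]
            if len(P)<5: continue
            z=np.percentile(P[:,2],95); T=P[P[:,2]>z-.006]; 
            c,(w,h),a=cv2.minAreaRect((T[:,:2]*1000).astype(np.float32))
            ev,V=np.linalg.eigh(np.cov(T[:,:2].T))
            print("  mask",round(r["conf"],2),m.sum(),np.argwhere(m).mean(0).round(),"ztop",z.round(4),"rect",np.round(c,1),round(w,1),round(h,1),round(a,1),"pca ang",np.degrees(np.arctan2(V[1,1],V[0,1])).round(1),"med",T.mean(0).round(4))
for n,im in zip("ts",ims): cv2.imwrite(f"pics/{tag}{n}.png",im[:,:,::-1])
s=bot.read_state(); print(s["time_s"],s["position"],np.round(s["tcp_rot"],3).tolist(),s["force"],s["opening"])
E
python3 a.py a
```

```text
top open_grip 0.86 [0.4822 0.0436 0.0872]
  mask 0.66 290 [217. 409.] ztop 0.0895 rect [486.   42.9] 38.8 14.7 63.9 pca ang 64.2 med [0.4857 0.0431 0.0872]
top home_turn 0.49 [0.5329 0.1658 0.0799]
  mask 0.54 253 [191. 337.] ztop 0.0847 rect [531.8 164.1] 14.0 39.1 75.3 pca ang 164.7 med [0.5315 0.1642 0.0825]
side open_grip 0.6 [0.4874 0.0509 0.0772]
  mask 0.64 110 [182. 282.] ztop 0.0878 rect [487.2  44.7] 41.7 12.3 63.0 pca ang 66.3 med [0.4884 0.0482 0.0857]
side home_turn 0.61 [0.5297 0.1716 0.0763]
  mask 0.63 218 [201. 263.] ztop 0.083 rect [534.7 165.9] 18.2 40.4 77.3 pca ang 167.0 med [0.5343 0.168  0.0811]
0.5 [0.227614   0.58202133 0.22252233] [[-0.931, 0.364, -0.0], [0.364, 0.931, -0.0], [0.0, -0.0, -1.0]] [-1.35433452  0.55510939  0.38335322] 1.0024440092930644
```

View pics/at.png

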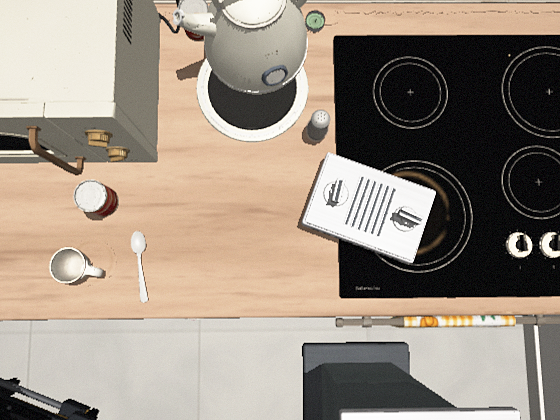

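View pics/as.png

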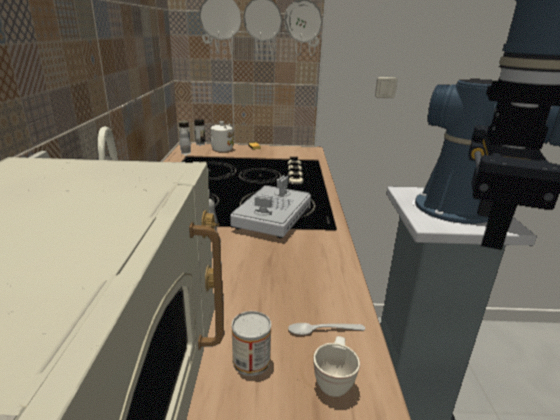

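Top view: the unfastened stud is at about (409,217) and the fastened one at (337,191), matching the network. In the side view they are at (282,182) and (263,201), and the path there is clear. Next I work out the approach in tool axes.

```bash
cat > plan.py <<'E'
from h import *
import sys
# target x y z  yang(deg) rows
x,y,z,ya,n=map(float,sys.argv[1:6]); n=int(n)
s=bot.read_state(); p=np.array(s["position"]);R=np.array(s["tcp_rot"])
a=np.degrees(np.arctan2(R[1,1],R[0,1])); roll=np.radians(a-ya)
d=(np.array([x,y,z])-p)*1000/n
print("yang",a,"roll/row",roll/n)
th=np.arctan2(R[1,1],R[0,1])
for i in range(n):
    t=th-roll/n*i; yy=np.array([np.cos(t),np.sin(t)]); xx=np.array([-yy[1],yy[0]])
    # z down: x = y cross z
    xx=np.cross([*yy,0],[0,0,-1])[:2]
    print(np.round([xx@d[:2],yy@d[:2],-d[2]],1).tolist())
E
python3 plan.py 0.487 0.0435 0.150 -25.5 15
```

```text
yang 68.63643156507851 roll/row 0.10953271179259591
[-29.2, -27.1, 4.8]
[-32.0, -23.8, 4.8]
[-34.4, -20.1, 4.8]
[-36.4, -16.3, 4.8]
[-37.9, -12.2, 4.8]
[-39.0, -8.0, 4.8]
[-39.7, -3.7, 4.8]
[-39.8, 0.7, 4.8]
[-39.5, 5.1, 4.8]
[-38.7, 9.3, 4.8]
[-37.5, 13.5, 4.8]
[-35.8, 17.5, 4.8]
[-33.6, 21.3, 4.8]
[-31.1, 24.9, 4.8]
[-28.2, 28.1, 4.8]
```

Emit:
move_arm([
  {"xyz":[-29,-27,5],"roll":0.11,"grip":100},
  {"xyz":[-32,-24,5],"roll":0.11,"grip":100},
  {"xyz":[-34,-20,5],"roll":0.11,"grip":100},
  {"xyz":[-36,-16,5],"roll":0.11,"grip":100},
  {"xyz":[-38,-12,5],"roll":0.11,"grip":100},
])

```text
time_s: 0.92
position: [0.3139, 0.402, 0.1976]
tcp_rot: [[-0.6, 0.8, 0.001], [0.8, 0.6, 0.0], [-0.0, 0.001, -1.0]]
force: [0.3, 0.5, -0.5]
opening: 0.998
grasp_force: 0.0
```

Emit:
move_arm([
  {"xyz":[-39,-8,5],"roll":0.11,"grip":100},
  {"xyz":[-40,-4,5],"roll":0.11,"grip":100},
  {"xyz":[-40,1,5],"roll":0.11,"grip":100},
  {"xyz":[-39,5,5],"roll":0.11,"grip":100},
  {"xyz":[-39,9,5],"roll":0.11,"grip":100},
])

```text
time_s: 1.33
position: [0.3999, 0.2217, 0.1727]
tcp_rot: [[-0.093, 0.996, 0.001], [0.996, 0.093, 0.0], [0.0, 0.001, -1.0]]
force: [0.9, 0.5, -0.3]
opening: 1.002
grasp_force: 0.0
```

Emit:
move_arm([
  {"xyz":[-37,13,5],"roll":0.11,"grip":100},
  {"xyz":[-36,17,5],"roll":0.11,"grip":100},
  {"xyz":[-33,21,5],"roll":0.11,"grip":100},
  {"xyz":[-31,25,5],"roll":0.11,"grip":100},
  {"xyz":[0,0,0],"roll":0.1,"grip":100},
])

```text
time_s: 1.75
position: [0.4713, 0.0742, 0.1525]
tcp_rot: [[0.438, 0.899, 0.006], [0.899, -0.438, -0.002], [0.0, 0.006, -1.0]]
force: [-0.1, 1.0, 0.9]
opening: 0.999
grasp_force: 0.0
```

```bash
python3 a.py b;  python3 plan.py 0.487 0.0435 0.13 -25.5 2
```

```text
top home_turn 0.67 [0.5358 0.1632 0.0824]
  mask 0.8 225 [192. 337.] ztop 0.0843 rect [530.6 164.2] 14.1 37.3 75.4 pca ang 167.1 med [0.5296 0.1649 0.082 ]
side open_grip 0.44 [0.4892 0.0513 0.0784]
side home_turn 0.48 [0.5308 0.1704 0.0761]
  mask 0.55 197 [201. 263.] ztop 0.0831 rect [534.6 166.2] 16.1 40.2 72.2 pca ang 163.1 med [0.5345 0.168  0.0811]
2.25 [0.46583685 0.08124863 0.15272931] [[0.425, 0.905, 0.0], [0.905, -0.425, -0.0], [0.0, 0.0, -1.0]] [ 0.63121699 -1.01918541  0.04188429] 0.9984883386089716
yang -25.17358329900229 roll/row 0.0028485230829539626
[-12.6, 17.6, 11.4]
[-12.5, 17.6, 11.4]
```

Emit:
move_arm([
  {"xyz":[-12,17,12],"roll":0,"grip":100},
  {"xyz":[-12,17,12],"roll":0,"grip":100},
  {"xyz":[0,0,0],"roll":0,"grip":50},
  {"xyz":[0,0,0],"roll":0,"grip":50},
])

```text
time_s: 2.58
position: [0.4865, 0.0441, 0.1282]
tcp_rot: [[0.428, 0.904, -0.001], [0.904, -0.428, 0.0], [-0.0, -0.001, -1.0]]
force: [0.7, 0.0, 0.5]
opening: 0.921
grasp_force: 0.0
```

```bash
python3 a.py c;  python3 plan.py 0.487 0.044 0.062 -25.5 1
python3 -c "
import cv2
for n,(r,c) in {'t':(217,405),'s':(175,282)}.items():
  i=cv2.imread(f'pics/c{n}.png')[r-50:r+50,c-65:c+65]; cv2.imwrite(f'pics/cc{n}.png',cv2.resize(i,None,fx=6,fy=6,interpolation=2))"
```

```text
top home_turn 0.74 [0.5338 0.1646 0.0815]
  mask 0.57 243 [192. 337.] ztop 0.0847 rect [531.2 164.2] 13.9 38.6 76.0 pca ang 166.8 med [0.5303 0.1646 0.0824]
side open_grip 0.66 [0.4864 0.0494 0.0769]
side home_turn 0.45 [0.5316 0.1684 0.0764]
  mask 0.57 182 [201. 262.] ztop 0.0829 rect [534.5 165.9] 16.0 39.8 70.8 pca ang 158.0 med [0.5368 0.1685 0.0807]
3.0833 [0.48663483 0.0443151  0.12879366] [[0.427, 0.904, 0.0], [0.904, -0.427, -0.0], [0.0, 0.0, -1.0]] [-0.13252202  0.22215371 -0.04172401] 0.5292266836994641
yang -25.297839678329673 roll/row 0.0035283632300380477
[-0.1, 0.5, 66.8]
```

View pics/ccs.png

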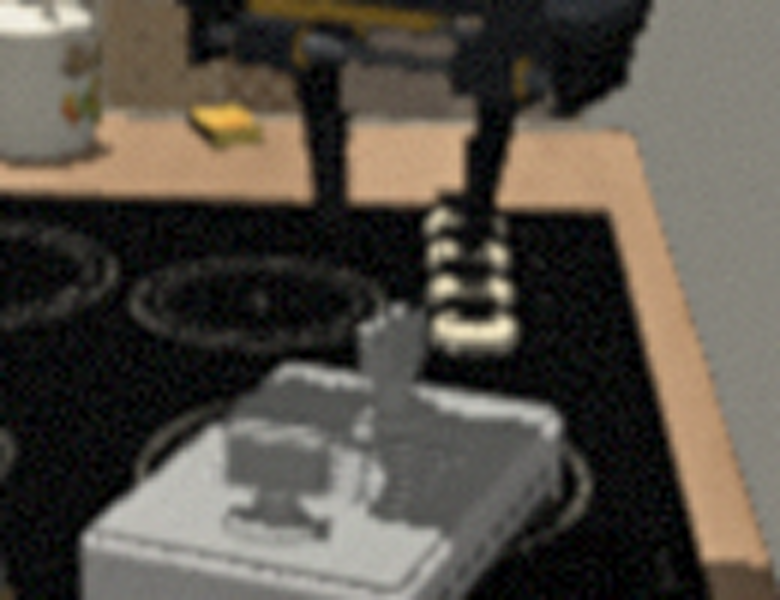

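The side crop shows the two finger tips (about (330,200) and (480,200)) evenly straddling the high wing at (395,340). I descend to a TCP height of 0.062.

Emit:
move_arm([
  {"xyz":[0,0,30],"roll":0,"grip":50},
  {"xyz":[0,0,27],"roll":0,"grip":50},
  {"xyz":[0,0,10],"roll":0,"grip":50},
  {"xyz":[0,0,0],"roll":0,"grip":35},
  {"xyz":[0,0,0],"roll":0,"grip":30},
])

```text
time_s: 3.5
position: [0.4865, 0.0441, 0.0614]
tcp_rot: [[0.428, 0.904, -0.001], [0.904, -0.428, 0.0], [-0.0, -0.001, -1.0]]
force: [0.4, 0.1, -0.2]
opening: 0.418
grasp_force: 0.0
```

Emit:
move_arm([
  {"xyz":[0,0,0],"roll":0,"grip":22},
  {"xyz":[0,0,0],"roll":0,"grip":20},
  {"xyz":[0,0,0],"roll":0,"grip":19},
  {"xyz":[0,0,0],"roll":0,"grip":18},
])

```text
time_s: 3.83
position: [0.4884, 0.0437, 0.0627]
tcp_rot: [[0.428, 0.904, 0.004], [0.904, -0.428, -0.001], [0.001, 0.004, -1.0]]
force: [1.4, -1.6, 2.3]
opening: 0.244
grasp_force: 30.0
```

Emit:
move_arm([
  {"xyz":[0,0,0],"roll":0,"grip":10},
  {"xyz":[0,0,0],"roll":0,"grip":5},
  {"xyz":[0,0,0],"roll":0,"grip":0},
  {"xyz":[0,0,0],"roll":0,"grip":0},
])

```text
time_s: 4.17
position: [0.4883, 0.0437, 0.0622]
tcp_rot: [[0.428, 0.904, 0.004], [0.904, -0.428, -0.001], [0.001, 0.004, -1.0]]
force: [3.1, -1.8, 4.9]
opening: 0.245
grasp_force: 30.0
```

```bash
python3 a.py d
python3 -c "
import cv2
a=[cv2.resize(cv2.imread(f'pics/d{n}.png')[r-50:r+50,c-50:c+50],None,fx=4,fy=4,interpolation=2) for n,(r,c) in {'t':(217,405),'s':(180,282)}.items()]
cv2.imwrite('pics/dd.png',cv2.hconcat(a))"; python3 -c "
from rig import bot;s=bot.read_state();print(s['moment'],s['force'])"
```

```text
top home_turn 0.51 [0.5341 0.1658 0.0787]
  mask 0.82 267 [191. 337.] ztop 0.0845 rect [531.6 164. ] 14.1 39.1 75.5 pca ang 165.7 med [0.531  0.1644 0.0825]
side open_grip 0.4 [0.4901 0.0547 0.0789]
  mask 0.59 195 [201. 263.] ztop 0.0827 rect [534.6 167.6] 18.4 39.5 68.0 pca ang 163.6 med [0.535  0.1677 0.0806]
4.6667 [0.488255   0.04368832 0.06182049] [[0.428, 0.904, 0.003], [0.904, -0.428, -0.001], [0.001, 0.003, -1.0]] [ 4.59314868 -2.93105423  5.11885683] 0.24230967955764732
[-0.51670945 -0.72728034  0.0175578 ] [ 4.59314868 -2.93105423  5.11885683]
```

View pics/dd.png

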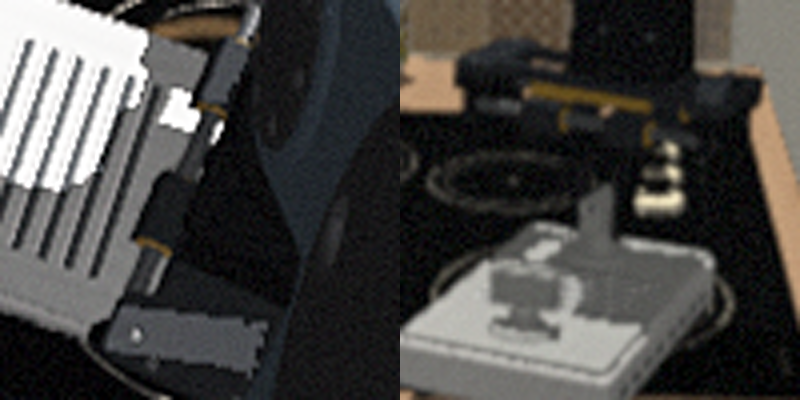

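Emit:
move_arm([
  {"xyz":[0,1.5,0],"roll":0,"grip":0},
  {"xyz":[0,0,3],"roll":0,"grip":0},
  {"xyz":[0,0,3],"roll":0,"grip":0},
  {"xyz":[0,0,2],"roll":0,"grip":0},
  {"xyz":[0,0,0],"roll":0,"grip":0},
])

```text
time_s: 5.08
position: [0.4883, 0.0436, 0.0536]
tcp_rot: [[0.428, 0.904, 0.0], [0.904, -0.428, 0.0], [0.001, 0.0, -1.0]]
force: [2.8, -1.4, 8.4]
opening: 0.243
grasp_force: 30.0
```

Emit:
move_arm([
  {"xyz":[0,0,2],"roll":0,"grip":0},
  {"xyz":[0,0,0],"roll":0,"grip":0},
  {"xyz":[0,0,0],"roll":0,"grip":0},
])

```text
time_s: 5.33
position: [0.4883, 0.0436, 0.0519]
tcp_rot: [[0.428, 0.904, 0.001], [0.904, -0.428, 0.0], [0.001, 0.0, -1.0]]
force: [4.1, -1.6, 8.8]
opening: 0.245
grasp_force: 30.0
```

Emit:
move_arm([
  {"xyz":[0,0,0],"roll":0.06,"grip":0},
  {"xyz":[0,0,0],"roll":0.08,"grip":0},
  {"xyz":[0,0,0],"roll":0.08,"grip":0},
  {"xyz":[0,0,0],"roll":0.08,"grip":0},
])

```text
time_s: 5.67
position: [0.4884, 0.0436, 0.052]
tcp_rot: [[0.679, 0.734, 0.001], [0.734, -0.679, 0.0], [0.001, 0.001, -1.0]]
force: [1.8, -0.6, 7.7]
opening: 0.246
grasp_force: 30.0
```

```bash
python3 -c "
from rig import bot;s=bot.read_state();print(s['position'],s['moment'],s['force'])"
```

```text
[0.48837167 0.04359185 0.05197198] [-0.19048306 -0.3994772  -0.03275526] [ 1.76823777 -0.57928158  7.71013084]
```

Emit:
move_arm([
  {"xyz":[0,0,0.5],"roll":0.08,"grip":0},
  {"xyz":[0,0,0],"roll":0.08,"grip":0},
  {"xyz":[0,0,0],"roll":0.08,"grip":0},
  {"xyz":[0,0,0],"roll":0.08,"grip":0},
  {"xyz":[0,0,0],"roll":0.08,"grip":0},
])

```text
time_s: 6.08
position: [0.4884, 0.0435, 0.0515]
tcp_rot: [[0.911, 0.412, 0.001], [0.412, -0.911, 0.0], [0.001, 0.0, -1.0]]
force: [2.7, -0.8, 8.8]
opening: 0.245
grasp_force: 30.0
```

Emit:
move_arm([
  {"xyz":[0,0,0],"roll":0.08,"grip":0},
  {"xyz":[0,0,0],"roll":0.08,"grip":0},
  {"xyz":[0,0,0],"roll":0.08,"grip":0},
  {"xyz":[0,0,0],"roll":0.08,"grip":0},
  {"xyz":[0,0,0],"roll":0.08,"grip":0},
])

```text
time_s: 6.5
position: [0.4884, 0.0435, 0.0515]
tcp_rot: [[1.0, 0.025, 0.001], [0.025, -1.0, 0.0], [0.001, 0.0, -1.0]]
force: [3.5, -1.2, 7.7]
opening: 0.247
grasp_force: 30.0
```

```bash
python3 -c "
from rig import bot;s=bot.read_state();print(s['position'],s['moment'],s['force'],s['joint_positions'])"; python3 plan.py 0.4883 0.0436 0.0515 -103 3
```

```text
[0.48842571 0.04348103 0.05151523] [-0.31253318 -0.37909504 -0.00272796] [ 3.45050064 -1.23980752  7.73165537] [-8.00099459e+00  3.67693290e+01  1.09094662e+02  1.40202936e-02
  3.40833685e+01  8.05585000e+01]
yang -88.57110331032627 roll/row 0.08394391822163906
[-0.0, -0.0, 0.0]
[-0.0, -0.0, 0.0]
[-0.0, -0.0, 0.0]
```

Emit:
move_arm([
  {"xyz":[0,0,0],"roll":0.08,"grip":0},
  {"xyz":[0,0,0],"roll":0.08,"grip":0},
  {"xyz":[0,0,0],"roll":0.08,"grip":0},
  {"xyz":[0,0,0],"roll":0.02,"grip":0},
  {"xyz":[0,0,0],"roll":0,"grip":0},
])

```text
time_s: 6.92
position: [0.4884, 0.0434, 0.0515]
tcp_rot: [[0.973, -0.23, 0.001], [-0.23, -0.973, -0.0], [0.001, -0.0, -1.0]]
force: [2.7, -2.1, 9.3]
opening: 0.247
grasp_force: 30.0
```

```bash
python3 -c "
from rig import bot;s=bot.read_state();print(s['position'],s['moment'],s['force'],s['joint_positions'])
from h import *
im,d=bot.capture('side');cv2.imwrite('pics/e.png',cv2.resize(im[130:230,220:350,::-1],None,fx=6,fy=6,interpolation=2))"; python3 plan.py 0.4883 0.0436 0.0515 -103 3|head -1
```

```text
[0.48842628 0.04341311 0.05151144] [-0.32187269 -0.33960012  0.00486246] [ 2.68204947 -2.14686979  9.30526152] [-8.00854603e+00  3.67694629e+01  1.09095885e+02  1.26054392e-02
  3.40813589e+01  9.52817423e+01]
yang -103.26481834294582 roll/row -0.0015406506680266613
```

View pics/e.png

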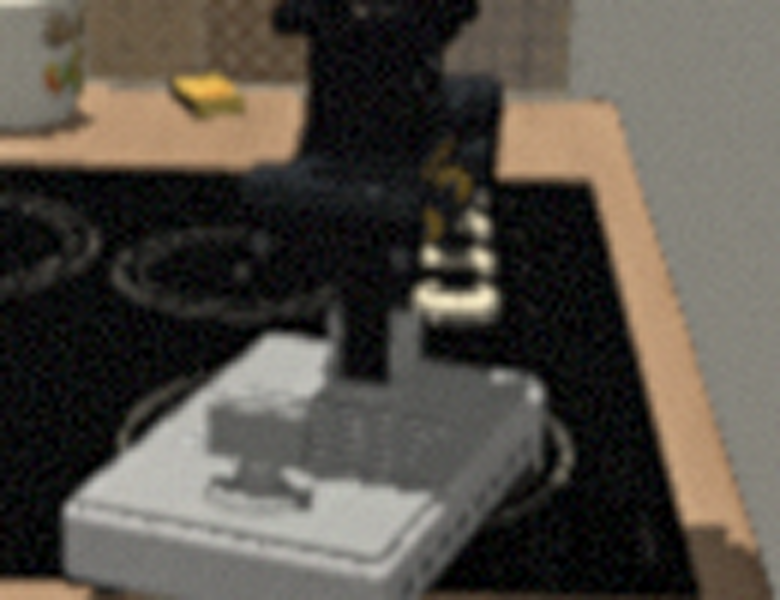

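The side crop shows the wing, around (380,340), turned across the cassette like its neighbour at (260,430), with the finger centred on it. I release it and retreat.

Emit:
move_arm([
  {"xyz":[0,0,0],"roll":0,"grip":50},
  {"xyz":[0,0,0],"roll":0,"grip":50},
  {"xyz":[0,0,0],"roll":0,"grip":50},
  {"xyz":[0,0,0],"roll":0,"grip":50},
  {"xyz":[0,0,0],"roll":0,"grip":50},
])

```text
time_s: 7.38
position: [0.4863, 0.0438, 0.0503]
tcp_rot: [[0.973, -0.229, -0.004], [-0.229, -0.973, 0.001], [-0.004, 0.0, -1.0]]
force: [0.1, 0.3, -0.2]
opening: 0.479
grasp_force: 0.0
```

Emit:
move_arm([
  {"xyz":[0,0,-10],"roll":0,"grip":50},
  {"xyz":[0,0,-30],"roll":0,"grip":50},
  {"xyz":[0,0,-40],"roll":0,"grip":50},
  {"xyz":[0,0,-40],"roll":0,"grip":50},
])

```text
time_s: 7.72
position: [0.4865, 0.0436, 0.1719]
tcp_rot: [[0.973, -0.229, -0.004], [-0.229, -0.973, 0.001], [-0.004, 0.0, -1.0]]
force: [0.9, -0.0, -0.8]
opening: 0.496
grasp_force: 0.0
```

```bash
python3 a.py f
```

```text
mask 0.62 79 [225. 407.] ztop 0.2452 rect [458.   93.7] 7.8 0.6 73.9 pca ang 76.4 med [0.4579 0.0934 0.2482]
top home_turn 0.58 [0.5319 0.1671 0.0786]
  mask 0.82 277 [191. 337.] ztop 0.0847 rect [531.6 164. ] 14.2 38.8 75.3 pca ang 166.4 med [0.5317 0.1642 0.0824]
side open_grip 0.5 [0.4889 0.0459 0.0709]
  mask 0.53 144 [184. 282.] ztop 0.0828 rect [487.3  44.9] 18.0 38.5 72.8 pca ang 166.6 med [0.4881 0.0468 0.0809]
side home_turn 0.56 [0.53   0.1713 0.0754]
  mask 0.77 204 [202. 263.] ztop 0.0828 rect [533.7 167.4] 16.2 38.2 78.0 pca ang 164.5 med [0.5332 0.1686 0.0808]
8.2167 [0.48703242 0.04346832 0.16968081] [[0.973, -0.229, -0.003], [-0.229, -0.973, 0.0], [-0.003, 0.0, -1.0]] [ 0.43046101 -0.19617646 -0.47978476] 0.49958695342800163
```

```bash
python3 -c "
from rig import bot;print(bot.hand_in())"
```

```text
the job is handed in; nothing more can be done
None
```

The unfastened stud was pressed about 10 mm, turned a quarter turn clockwise and released. It now sits in its catch, with its top measured at the same height as the other stud's (0.083 m) and its wing across the cassette. The fastened stud was not touched, and the job is handed in.

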